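# Hold a trackball's ball under the magnifier lamp in its tray

## Task

Switch on the magnifier lamp at the toggle on its base, and only then pick up the inspection tray by its handle with the loose ball in it, without tipping the ball out of its pocket and without touching the ball with the fingers. Carry it under the lamp's lens and finish holding it there, still and level, with the ball centred under the lens and about 14 cm below it; the tray must hang from the gripper alone, and the program ends while holding it. Leave the other things on the bench where they are.

Things in the scene. Friction and masses are not known exactly. Their poses are not given: they have to be found in the camera images.
- lamp: Cream magnifier lamp, fixed. Origin: centre of the underside of its base, a box 220 mm (lamp x) by 170 mm (lamp y), 56 mm high; a steel switch plate, top 60 mm high, lies on it around lamp x = -60 mm. A black gooseneck 23 mm thick rises at lamp x = 75, y = 0 mm to 440 mm height and arches along lamp +y to the head. Below the head and on its lamp -x and +y sides the space is free
- lens (a point): Centre of the underside of the round horizontal lens, at lamp x = 0, y = 360, z = 360 mm. Lens 114 mm across, in a ring-shaped head of 80 mm outer radius, 356 to 390 mm above the bench. The lens cover is flipped open on the head's lamp -y side, up to 480 mm high and 200 mm from the lens axis; a thin loop reaches 105 mm from the lens axis on the lamp +x side
- switch (a joint): The lamp's red-tipped toggle, rad: 0 is off (leaning 0.4 rad to lamp -y), 0.8 is on (leaning 0.4 rad to lamp +y, to the green mark). An over-centre spring snaps it to the nearer end from its middle (0.4, upright); about 2 N sideways at the tip moves it
- switch_pivot (a point): Pivot of the toggle, at lamp x = -60, y = 0, z = 62 mm, 2 mm above the switch plate. It does not move
- switch_tip (a point): End of the toggle, 42 mm from the pivot; the red tip is 12 mm thick, the steel bat below it 8 mm
- tray: Blue inspection tray with aluminium handle, about 100 g (varies), loose on the bench. Origin: centre of the underside of the dish, z up. Dish 100 mm (tray x) by 90 mm (tray y), 16 mm high, 3 mm floor and walls. A straight handle bar runs along tray -x, from x = -55 to -205 mm
- tray_grip (a point): Middle of the part of the handle to grip, at tray x = -160, y = 0, z = 31 mm; axes as the tray's. The bar is 14 mm wide (tray y) and 16 mm high, underside 23 mm and top 39 mm above the bench; a foot of 10 mm diameter stands under its end at tray x = -198 mm
- pocket (a point): Centre of the pocket at the height of the ball's centre, at tray x = 0, y = 0, z = 20 mm. The pocket is a white ring on the dish's floor, 32 mm inside and 40 mm outside diameter, 5 mm high; the ball has about 4 mm of play in it and rolls out at about 45 degrees of tilt
- ball: Loose red plastic ball of 34 mm diameter, about 35 g, lying in the tray's pocket
- ball_center (a point): Centre of the ball
- trackball_unit: Bystander: cream trackball unit with an empty black socket, 110 by 150 by 40 mm, origin under its centre
- solder_reel: Bystander: green solder reel, 54 mm diameter, 38 mm high, origin under its centre
- knife: Bystander: black and yellow utility knife, 163 by 26 by 20 mm, origin under its centre
- multimeter: Bystander: orange multimeter lying on its back, 165 by 80 by 46 mm, origin under its centre
- flux_jar: Bystander: jar of 48 mm diameter, 60 mm high, origin under its centre
- screwdriver: Bystander: yellow screwdriver, 190 mm long, lying on the bench
- board: Bystander: green circuit board, 90 by 120 by 14 mm, origin under its centre

How it is judged:
By the outcome, as a careful person would: the job done as asked, in the order asked, and still so for the second after the job is handed in, while the arm keeps its last pose, push and grip.
It also fails if it takes over 69 s, if anything falls off the work surface, if the arm or the gripper's body presses on something with over 40 N, if the wrist force passes 120 N, or if a joint passes its speed limit or range.

## Robot

A 6-joint arm with a two-finger parallel gripper is mounted at the origin on the work surface. World frame = base frame: x ahead of the robot, y to its left, z up, the work surface at z = 0. Lengths are in m, angles in rad, forces in N, time in s.
With the tool pointing down it reaches from about 0.325 to 0.85 m from the base axis. Payload 15.5 kg.
Tool frame: the origin (TCP) lies between the finger pads; the fingertips stand 25 mm ahead of it and the grasp point (between the pads) lies 6 mm ahead of it (ctrl.nose_length is the distance from the TCP to the fingertips, in m); z points along the fingers, y is the line along which they close (so a half turn about z gives the same grasp; the last joint's range is limited). The gripper opens to 91 mm and grips with 3 to 60 N. Pads are 32 mm wide; open, the fingers measure 118 mm over their backs; the gripper's body (76 mm by 178 mm) begins 60 mm behind the grasp point.
Start: joints at [1.115, 0.494, 1.345, -0, 1.302, -0.096], TCP at [0.221, 0.585, 0.239] pointing down, gripper open.
Joint ranges: [-2.91, 2.91], [-0.82, 2.16], [0.22, 2.67], [-1.22, 4.37], [0.12, 2.79], [-3.08, 3.08]. Speed limits (rad/s): [1.89, 1.89, 2.57, 3.01, 3.01, 3.01].

## Interface

Orientations are given as a unit quaternion [x, y, z, w].
In Python, from cell import status, vision, job_done, ctrl gives the robot as it stands.
- The arm moves only by the tool carry_out, never from a script. Its arguments are lists of equal length, an entry for each row: "hand": the finger opening in m, from 0 to 0.0912; "offset": the shift along the tool's x, y, z in m, a list of three; "dr": the turn, a rotation vector about the tool's x, y, z in degrees, a list of three. A call has 1 to 12 rows; each row shifts and turns the commanded pose from where the row before left it, along the tool's axes as they then stand; what a row does not reach is not made up. A row lasts 1/10 s, in which the tool goes at most 50 mm and 8.59 degrees, less where a joint would pass 70% of its speed; a pose out of reach is approached as far as the arm can. A call is refused whole if a number of a shift passes 0.05 or a number of a turn 8.59, either way. A call with a gripper value outside its range is refused whole. The fingers move at their own pace and stop on an object; "newtons" is the grip in N (left out, the last holds). Time passes only in rows, so rows that do not move let the fingers close. It gives the time, the measured TCP pose, the force, the opening and the grip force at its end, in the units of the state.
- status.sense(): the state, without advancing time (a new reading comes with each control period).
- vision.grab_frame(name): name is "side" or "top"; returns the picture (480x640x3 uint8, blue, green, red); there is no depth.
- vision.camera_info(name): a dict with "mtx" (3x3 intrinsics, pixels), "R" (3x3) and "t" (3): a world point X has camera coordinates R X + t. Camera axes: x right, y down, z forward; pixel columns grow to the right and rows downward; lengths in m; the calibration is good to about 2 mm. A picture is of the moment at which its call begins. camera_info takes no time and is no camera call.
- job_done(): hands the job in; it is judged then, once.
The state is a dict: "t": time; "joint_positions": joint angles; "dq": joint speeds; "effort": joint torques, N m; "tcp_pos": TCP position; "eef_rot": TCP orientation; "force": force on the tool from outside, world axes, zero at the start; "torque": the same for the moment, N m; "opening": opening from 0.0 (shut) to 1.0 (fully open); "gripper_force": force on a finger pad.
Only numpy, scipy, OpenCV 4.12 (cv2) and the standard library are available. Lean on these libraries where they do the work, as an engineer would, in place of code of your own. Each camera call takes 0.05 s, during which the arm holds its last target. There are 200 camera calls.

## Working session

There is one attempt and no reset: what is moved stays moved. The work goes in short steps, Python scripts to look and compute and a tool call to move; the robot and the scene stay as the last step left them, time stands still between calls to the robot, and variables do not carry over. Pictures are saved under pics/ and viewed, at most 10 in all, crops included, and the job is handed in when it is done.

Besides the shell and the picture viewer there is one more tool, called after ">>>" in YAML: its name, and indented under it one key for each argument. carry_out: Moves the arm, as the interface text tells. Its arguments: {"type":"object","properties":{"hand":{"type":"array"},"offset":{"type":"array"},"dr":{"type":"array"},"newtons":{"type":"number"}},"required":["hand","offset","dr"]}

```bash
mkdir -p pics; ls; python3 - <<'E'
from cell import status, vision, ctrl
import cv2
print(status.sense())
for n in ("side","top"):
    cv2.imwrite(f"pics/{n}0.png",vision.grab_frame(n)); c=vision.camera_info(n); print(n,c["mtx"],c["R"],c["t"],-c["R"].T@c["t"])
E
```

```text
pics
{'t': 0.0, 'joint_positions': array([ 1.11450230e+00,  4.94224105e-01,  1.34612614e+00, -3.90581991e-06,
        1.30247342e+00, -9.55073823e-02]), 'dq': array([ 0.00040869, -0.00013996, -0.00044804,  0.00055185, -0.00013059,
       -0.00032438]), 'effort': array([-1.44583060e-03, -8.78755331e+01, -3.81880867e+01,  7.06084748e-02,
        5.27657988e-02, -7.44515660e-05]), 'tcp_pos': array([0.22048341, 0.58445452, 0.23831448]), 'eef_rot': array([ 1.79415984e-01,  9.83773107e-01, -5.92739149e-04, -1.65860350e-04]), 'force': array([ 1.34134474, -0.19079655, -0.43381034]), 'torque': array([ 0.03602569, -0.01418694, -0.00854636]), 'gripper_force': 0.0, 'opening': 0.997893077490772}
side [[585.374754     0.         318.59462391]
 [  0.         585.374754   234.73166438]
 [  0.           0.           1.        ]] [[ 0.89077505 -0.45423946 -0.01364987]
 [-0.26070204 -0.4861797  -0.83406459]
 [ 0.37222876  0.74652248 -0.5514979 ]] [-0.5008703   0.34297258  1.22256101] [ 0.08050405 -0.97343803  0.95346431]
top [[520.75098198   0.         313.54628783]
 [  0.         520.75098198 238.97520433]
 [  0.           0.           1.        ]] [[ 0.09551039 -0.99541999 -0.00409865]
 [-0.96813602 -0.09193337 -0.23293971]
 [ 0.23149605  0.02621622 -0.97248254]] [0.01505991 0.62542767 1.27262439] [0.30945316 0.03912521 1.38335367]
```

View pics/side0.png

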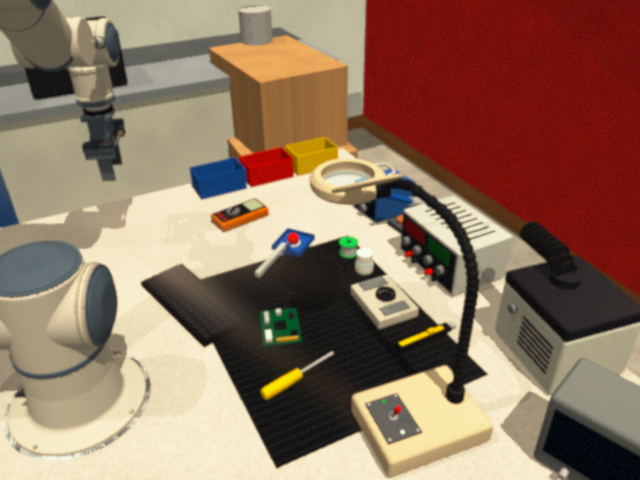

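View pics/top0.png

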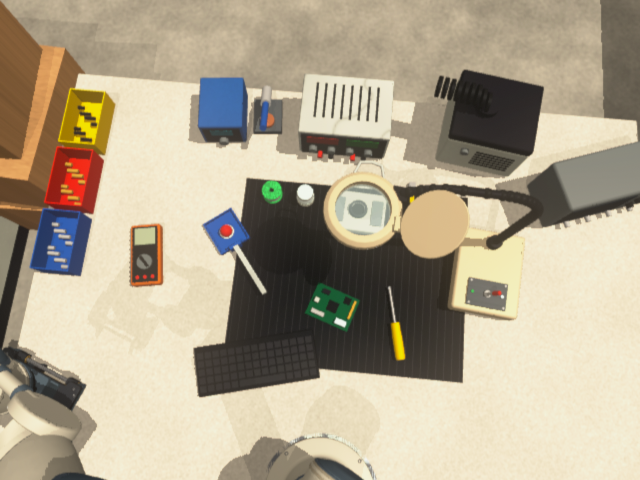

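The side view shows the lamp base at (420,420) with the toggle at (397,410), the tray ball at (293,240), and the lens ring at (350,180). In the top view the ball is at (227,231), the handle end at (265,293), the lens ring at (363,210), and the toggle tip near (498,294).

```bash
cat > h.py <<'E'
import numpy as np, cv2
from cell import status, vision
def ray(n,p):
    c=vision.camera_info(n); d=c["R"].T@np.linalg.inv(c["mtx"])@np.array([p[0],p[1],1.]); return -c["R"].T@c["t"], d/np.linalg.norm(d)
def onplane(n,p,z):
    o,d=ray(n,p); return o+d*(z-o[2])/d[2]
def tri(ps,pt):
    o1,d1=ray("side",ps); o2,d2=ray("top",pt)
    s=np.linalg.lstsq(np.c_[d1,-d2],o2-o1,rcond=None)[0]; a=o1+s[0]*d1; b=o2+s[1]*d2
    return (a+b)/2, np.linalg.norm(a-b)
def blobs(im,lo,hi,box,mn=8):
    x0,y0,x1,y1=box; hsv=cv2.cvtColor(im,cv2.COLOR_BGR2HSV)[y0:y1,x0:x1]
    m=cv2.inRange(hsv,lo,hi)
    if lo[0]==0 and hi[0]<15: m|=cv2.inRange(hsv,(170,lo[1],lo[2]),(180,hi[1],hi[2]))
    n,l,s,c=cv2.connectedComponentsWithStats(m)
    return [(s[i,4],c[i]+[x0,y0],s[i,:4]+[x0,y0,0,0],l==i) for i in range(1,n) if s[i,4]>=mn]
def proj(n,X):
    c=vision.camera_info(n); q=c["mtx"]@(c["R"]@np.asarray(X)+c["t"]); return q[:2]/q[2]
E
python3 - <<'E'
from h import *
S=cv2.imread("pics/side0.png");T=cv2.imread("pics/top0.png")
R=((0,130,90),(10,255,255))
for nm,im,bx in (("S ball",S,(270,225,320,260)),("S tip",S,(360,385,430,450)),("T ball",T,(205,210,250,255)),("T tip",T,(460,270,520,315))):
    for b in blobs(im,*R,bx,4): print(nm,b[0],b[1].round(2),b[2])
for b in blobs(T,(15,30,150),(35,140,255),(300,150,540,340),200):
    ct=cv2.findContours(b[3].astype(np.uint8),cv2.RETR_EXTERNAL,cv2.CHAIN_APPROX_NONE)[0][0]+[300,150]
    print("cream",b[0],b[1],b[2],cv2.minAreaRect(ct.astype(np.float32)))
for b in blobs(T,(0,0,130),(180,70,255),(232,240,280,300),40): print("handle",b[0],b[1],b[2])
def crop(im,x0,y0,x1,y1): return cv2.resize(im[y0:y1,x0:x1],(400,300),interpolation=cv2.INTER_CUBIC)
cv2.imwrite("pics/m1.png",np.vstack([np.hstack([crop(T,195,205,275,265+0),crop(T,440,225,560,315)]),np.hstack([crop(T,205,240,285,300),crop(T,310,165,430,255)])]))
E
```

```text
S ball 93 [292.62 237.95] [288 233  10  11]
S tip 54 [397.31 409.13] [394 405   8   9]
T ball 105 [225.57 230.1 ] [220 225  12  11]
T tip 32 [496.47 292.56] [492 291   9   4]
cream 20807 [448.71456721 228.85951843] [300 150 240 190] ((419.49993896484375, 244.49996948242188), (188.99996948242188, 238.99996948242188), 90.0)
handle 407 [245.33415233 267.42751843] [232 244  34  50]
```

View pics/m1.png

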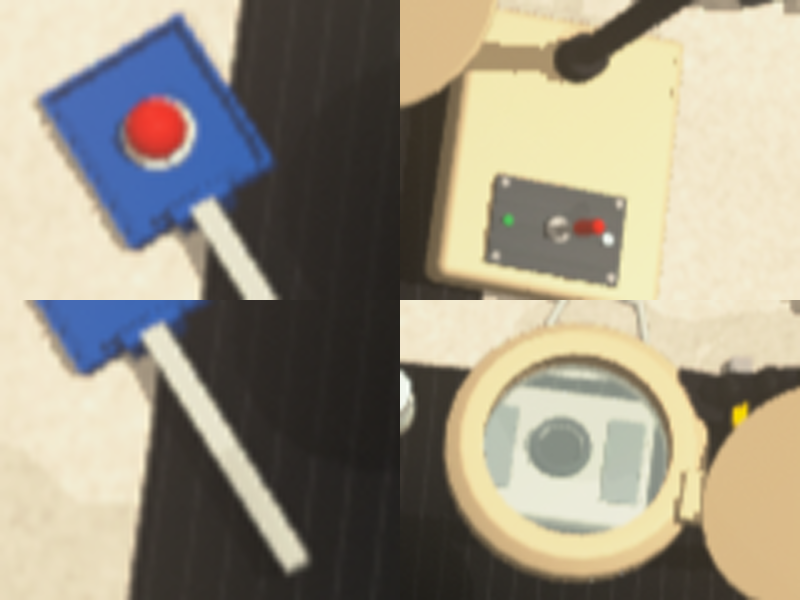

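Crops show ball at (225.6,230.1), handle from (235.6,246) to (263.6,293.4), toggle bushing (487.7,293.7), green mark (472.4,290.7), white mark (502.4,297), ring centre (362.5,210), all in top pixels.

```bash
python3 - <<'E'
from h import *
S=cv2.imread("pics/side0.png");T=cv2.imread("pics/top0.png")
print("ball",tri((292.6,238),(225.6,230.1)),onplane("top",(225.6,230.1),.02))
print("tip",tri((397.3,409.1),(496.5,292.6)))
piv=onplane("top",(487.7,293.7),.063);g=onplane("top",(472.4,290.7),.06);w=onplane("top",(502.4,297),.06)
print("piv",piv,"green",g,"white",w,np.linalg.norm(g-w))
L=onplane("top",(362.5,210),.373);print("lens",L)
v=(L-piv)[:2];print("horiz dist",np.linalg.norm(v),"exp",np.hypot(.06,.36))
yaw=np.arctan2(v[1],v[0])-np.arctan2(.36,.06);print("lamp yaw",np.degrees(yaw), "from marks",np.degrees(np.arctan2(*(g-w)[[1,0]]))-90)
for s,pl in (("a",(505,183)),("b",(619,203)),("c",(609,279)),("d",(494,254))): print("screw",s,onplane("top",(440+(pl[0]-400)/3.3333,225+pl[1]/3.3333),.06).round(4))
a=onplane("top",(235.6,246),.039);b=onplane("top",(263.6,293.4),.039);print("handle",a,b,np.linalg.norm(a-b),np.degrees(np.arctan2(*(a-b)[[1,0]])))
bl=max(blobs(T,(100,100,80),(125,255,255),(195,200,260,262),50),key=lambda b:b[0])
ct=cv2.findContours(bl[3].astype(np.uint8),0,1)[0][0].astype(np.float32)+[195,200]
r=cv2.minAreaRect(ct.astype(np.float32));print(r)
P=[onplane("top",p,.016) for p in cv2.boxPoints(r)];print(np.round(P,4),"centre",np.mean(P,0))
t=(b-a)[:2]/np.linalg.norm((b-a)[:2]);print("grip from ball",onplane("top",(225.6,230.1),.02)[:2]+.16*t,"from end",b[:2]-.045*t)
E
```

```text
ball (array([0.63811848, 0.31556119, 0.01617946]), np.float64(0.0022860311522260998)) [0.63607915 0.31507686 0.02      ]
tip (array([ 0.52456827, -0.39228066,  0.09182484]), np.float64(0.002313199572763483))
piv [ 0.52330792 -0.37925474  0.063     ] green [ 0.52778703 -0.34129299  0.06      ] white [ 0.51890129 -0.41749678  0.06      ] 0.076720100302608
lens [ 0.61926486 -0.0263899   0.373     ]
horiz dist 0.365679277809366 exp 0.36496575181789315
lamp yaw -5.750633667514787 from marks -6.650938801045001
screw a [ 0.5554 -0.3383  0.06  ]
screw b [ 0.5482 -0.4255  0.06  ]
screw c [ 0.4892 -0.4186  0.06  ]
screw d [ 0.5    -0.3314  0.06  ]
handle [0.5909232  0.27899794 0.039     ] [0.47290911 0.19034064 0.039     ] 0.14760570074894433 36.91546128836311
((227.05880737304688, 231.76467895507812), (37.04369354248047, 33.61372375488281), 59.03623962402344)
[[0.6468 0.3789 0.016 ]
 [0.7029 0.3073 0.016 ]
 [0.6189 0.2442 0.016 ]
 [0.5643 0.3153 0.016 ]] centre [0.63320622 0.31141555 0.016     ]
grip from ball [0.50815553 0.2189751 ] from end [0.50888762 0.21736926]
```

```bash
cat >> h.py <<'E'
from scipy.spatial.transform import Rotation as Ro
def plan(targets, yyaw=None, step=.045, start=None):
    """shifts in tool axes (after turning to yyaw deg, tool down) through world targets"""
    s=status.sense(); R=Ro.from_quat(s["eef_rot"]); p=s["tcp_pos"] if start is None else np.array(start)
    print("t",round(s["t"],2),"tcp",s["tcp_pos"].round(4),"F",s["force"].round(2),"open",round(s["opening"],3),"gf",round(s["gripper_force"],2),"q",s["joint_positions"].round(2))
    if yyaw is not None:
        a=np.radians(yyaw); y=np.array([np.cos(a),np.sin(a),0]); z=np.array([0,0,-1.])
        T=Ro.from_matrix(np.c_[np.cross(y,z),y,z]); print("turn deg",np.degrees((R.inv()*T).as_rotvec()).round(2)); R=T
    for t in targets:
        d=R.inv().apply(np.array(t)-p); n=max(1,int(np.ceil(np.linalg.norm(d)/step))); print(t,"total",d.round(4),n,"x",(d/n).round(4)); p=np.array(t)
E
python3 -c "
from h import *
plan([(.38,-.12,.238),(.48,-.42,.238),(.5163,-.4386,.16),(.5163,-.4386,.107)],83.6)"
```

```text
t 0.1 tcp [0.2205 0.5845 0.2384] F [ 0.32 -0.27 -0.22] open 1.002 gf 0.0 q [ 1.11  0.49  1.35  0.    1.3  -0.1 ]
turn deg [-6.000e-02 -1.000e-02 -1.428e+01]
(0.38, -0.12, 0.238) total [-2.370e-01 -6.823e-01  4.000e-04] 17 x [-0.0139 -0.0401  0.    ]
(0.48, -0.42, 0.238) total [-0.1328 -0.287   0.    ] 8 x [-0.0166 -0.0359  0.    ]
(0.5163, -0.4386, 0.16) total [-0.0381 -0.0144  0.078 ] 2 x [-0.0191 -0.0072  0.039 ]
(0.5163, -0.4386, 0.107) total [0.    0.    0.053] 2 x [0.     0.     0.0265]
```

>>> carry_out:
  hand: [0,0,0,0,0,0,0,0,0,0,0,0]
  offset:
    - [0,0,0]
    - [0,0,0]
    - [-0.014,-0.04,0]
    - [-0.014,-0.04,0]
    - [-0.014,-0.04,0]
    - [-0.014,-0.04,0]
    - [-0.014,-0.04,0]
    - [-0.014,-0.04,0]
    - [-0.014,-0.04,0]
    - [-0.014,-0.04,0]
    - [-0.014,-0.04,0]
    - [-0.014,-0.04,0]
  dr:
    - [0,0,-7.14]
    - [0,0,-7.14]
    - [0,0,0]
    - [0,0,0]
    - [0,0,0]
    - [0,0,0]
    - [0,0,0]
    - [0,0,0]
    - [0,0,0]
    - [0,0,0]
    - [0,0,0]
    - [0,0,0]
  newtons: 20

```text
t: 1.3
tcp_pos: [0.3151, 0.1701, 0.2389]
eef_rot: [0.056, 0.998, -0.0, 0.0]
force: [1.6, -0.0, 0.5]
opening: 0.005
gripper_force: 0.0
```

>>> carry_out:
  hand: [0,0,0,0,0,0,0,0,0,0,0,0]
  offset:
    - [-0.014,-0.04,0]
    - [-0.014,-0.04,0]
    - [-0.014,-0.04,0]
    - [-0.014,-0.04,0]
    - [-0.014,-0.04,0]
    - [-0.014,-0.04,0]
    - [-0.014,-0.04,0]
    - [-0.016,-0.036,0]
    - [-0.016,-0.036,0]
    - [-0.016,-0.036,0]
    - [-0.016,-0.036,0]
    - [0,0,0]
  dr:
    - [0,0,0]
    - [0,0,0]
    - [0,0,0]
    - [0,0,0]
    - [0,0,0]
    - [0,0,0]
    - [0,0,0]
    - [0,0,0]
    - [0,0,0]
    - [0,0,0]
    - [0,0,0]
    - [0,0,0]

```text
t: 2.5
tcp_pos: [0.4303, -0.2719, 0.2386]
eef_rot: [0.057, 0.998, -0.001, 0.001]
force: [-0.4, -0.1, -0.1]
opening: 0.002
gripper_force: 0.0
```

```bash
python3 -c "
from h import *
plan([(.48,-.43,.238),(.5163,-.4386,.16),(.5163,-.4386,.107)],83.6)"
```

```text
t 2.5 tcp [ 0.4303 -0.2719  0.2386] F [-0.37 -0.13 -0.1 ] open 0.002 gf 0.0 q [-0.68  0.33  1.63 -0.    1.18 -2.14]
turn deg [-0.08  0.07 -0.13]
(0.48, -0.43, 0.238) total [-0.067  -0.1516  0.0006] 4 x [-0.0168 -0.0379  0.0002]
(0.5163, -0.4386, 0.16) total [-0.037  -0.0045  0.078 ] 2 x [-0.0185 -0.0023  0.039 ]
(0.5163, -0.4386, 0.107) total [0.    0.    0.053] 2 x [0.     0.     0.0265]
```

>>> carry_out:
  hand: [0,0,0,0,0,0,0,0,0,0]
  offset:
    - [-0.017,-0.038,0]
    - [-0.017,-0.038,0]
    - [-0.017,-0.038,0]
    - [-0.016,-0.038,0]
    - [-0.018,-0.002,0.039]
    - [-0.019,-0.002,0.039]
    - [0,0,0.026]
    - [0,0,0.026]
    - [0,0,0]
    - [0,0,0]
  dr:
    - [0,0,0]
    - [0,0,0]
    - [0,0,0]
    - [0,0,0]
    - [0,0,0]
    - [0,0,0]
    - [0,0,0]
    - [0,0,0]
    - [0,0,0]
    - [0,0,0]

```text
t: 3.5
tcp_pos: [0.515, -0.4341, 0.1092]
eef_rot: [0.056, 0.998, 0.0, -0.0]
force: [-0.3, 0.2, 0.7]
opening: 0.004
gripper_force: 0.0
```

```bash
python3 - <<'E'
from h import *
plan([(.5163,-.4386,.107),(.522,-.389,.107)],83.6)
S=vision.grab_frame("side");T=vision.grab_frame("top")
f=lambda im,x0,y0,x1,y1: cv2.resize(im[y0:y1,x0:x1],(400,300),interpolation=cv2.INTER_CUBIC)
cv2.imwrite("pics/sw1.png",np.hstack([f(S,340,360,460,450),f(T,440,225,560,315)]))
E
```

```text
t 3.5 tcp [ 0.515  -0.4341  0.1092] F [-0.3   0.2   0.69] open 0.004 gf 0.0 q [-0.79  0.69  1.35  0.    1.1  -2.25]
turn deg [ 0.03 -0.03  0.01]
(0.5163, -0.4386, 0.107) total [-0.0018 -0.0043  0.0022] 1 x [-0.0018 -0.0043  0.0022]
(0.522, -0.389, 0.107) total [-0.0001  0.0499  0.    ] 2 x [-0.0001  0.025   0.    ]
```

View pics/sw1.png

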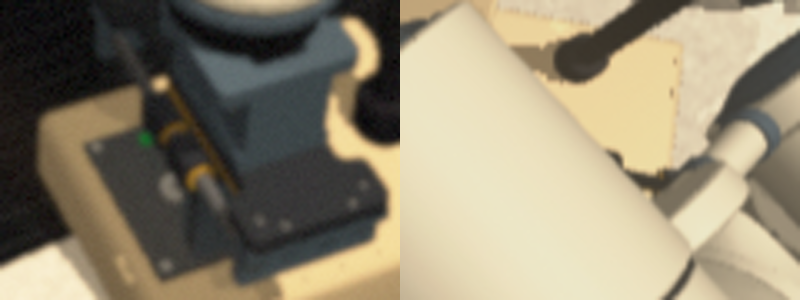

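The side crop shows the gripper standing beside the switch plate, with the bushing at about (392,415) in full-image pixels and the toggle hidden behind it. I push now in small steps.

>>> carry_out:
  hand: [0,0,0,0,0,0,0]
  offset:
    - [0,0.007,0.002]
    - [0,0.007,0]
    - [0,0.007,0]
    - [0,0.007,0]
    - [0,0.006,0]
    - [0,0.005,0]
    - [0,0,0]
  dr:
    - [0,0,0]
    - [0,0,0]
    - [0,0,0]
    - [0,0,0]
    - [0,0,0]
    - [0,0,0]
    - [0,0,0]

```text
t: 4.3
tcp_pos: [0.5193, -0.3946, 0.1068]
eef_rot: [0.055, 0.998, 0.0, -0.0]
force: [-0.2, 0.5, 0.1]
opening: 0.011
gripper_force: 0.0
```

>>> carry_out:
  hand: [0,0,0,0,0,0,0]
  offset:
    - [0,0.004,0]
    - [0,0.003,0]
    - [0,0,0]
    - [0,-0.004,-0.03]
    - [0,0,-0.04]
    - [0.03,0,-0.03]
    - [0.04,0,-0.02]
  dr:
    - [0,0,0]
    - [0,0,0]
    - [0,0,0]
    - [0,0,0]
    - [0,0,0]
    - [0,0,0]
    - [0,0,0]

```text
t: 5.0
tcp_pos: [0.4508, -0.3854, 0.229]
eef_rot: [0.055, 0.998, -0.001, 0.001]
force: [-0.6, -1.0, -0.3]
opening: 0.004
gripper_force: 0.0
```

```bash
python3 - <<'E'
from h import *
plan([(.38,-.12,.238),(.42,.12,.238),(.5085,.218,.15)],83.6)
S=vision.grab_frame("side");T=vision.grab_frame("top")
for n,im,bx in (("S",S,(360,385,430,450)),("T",T,(460,270,520,315))):
    for b in blobs(im,(0,130,90),(10,255,255),bx,4): print(n,b[0],b[1])
print("exp on tip",proj("side",(.5245,-.363,.1)),"off",proj("side",(.521,-.395,.1)))
f=lambda im,x0,y0,x1,y1: cv2.resize(im[y0:y1,x0:x1],(400,300),interpolation=cv2.INTER_CUBIC)
cv2.imwrite("pics/sw2.png",np.hstack([f(S,340,360,460,450),f(T,440,225,560,315)]))
E
```

```text
t 5.0 tcp [ 0.4508 -0.3854  0.229 ] F [-0.57 -0.98 -0.25] open 0.004 gf 0.0 q [-0.81  0.46  1.44  0.    1.24 -2.27]
turn deg [-0.12  0.15  0.08]
(0.38, -0.12, 0.238) total [ 0.0999  0.2559 -0.009 ] 7 x [ 0.0143  0.0366 -0.0013]
(0.42, 0.12, 0.238) total [-0.013  0.243  0.   ] 6 x [-0.0022  0.0405  0.    ]
(0.5085, 0.218, 0.15) total [-0.077   0.1073  0.088 ] 4 x [-0.0193  0.0268  0.022 ]
S 86 [390.37209302 399.61627907]
T 18 [485.61111111 290.27777778]
exp on tip [388.23164517 395.22996259] off [396.1437979  408.06153851]
```

View pics/sw2.png

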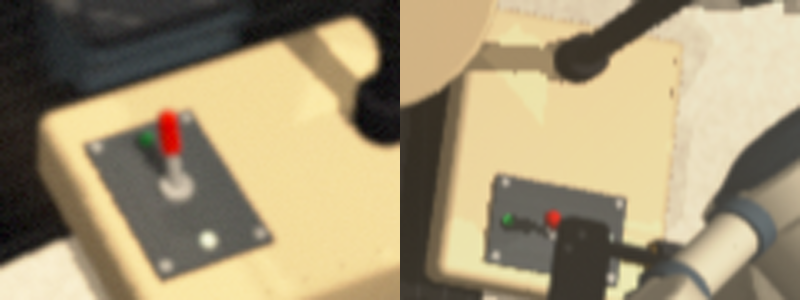

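```bash
python3 - <<'E'
from h import *
for a in (-.4,-.2,0,.2,.4):
    for L in (.030,.036): 
        X=np.array([.523,-.379,.062])+L*np.array([.112*np.sin(a),.994*np.sin(a),np.cos(a)]); print(a,L,proj("side",X).round(1),proj("top",X).round(1))
E
```

```text
-0.4 0.03 [394.8 410. ] [495.7 293.4]
-0.4 0.036 [395.6 409. ] [497.4 293.3]
-0.2 0.03 [393.5 407.1] [493.7 292.8]
-0.2 0.036 [393.9 405.4] [494.9 292.6]
0 0.03 [392.  404.4] [491.3 292.3]
0 0.036 [392.2 402.3] [492.1 292. ]
0.2 0.03 [390.6 402.3] [488.9 291.8]
0.2 0.036 [390.4 399.7] [489.2 291.4]
0.4 0.03 [389.1 400.7] [486.4 291.5]
0.4 0.036 [388.7 397.8] [486.1 291. ]
```

Both views match the toggle at +0.4 rad (on): the tip is at (390,400) in the side view and (486,290) in the top view. Next, the tray.

>>> carry_out:
  hand: [0,0,0,0,0,0,0,0,0,0,0,0]
  offset:
    - [0.014,0.036,-0.001]
    - [0.014,0.036,-0.001]
    - [0.014,0.036,-0.001]
    - [0.014,0.036,-0.001]
    - [0.014,0.037,-0.001]
    - [0.014,0.037,-0.001]
    - [0.014,0.037,-0.001]
    - [-0.002,0.04,0]
    - [-0.002,0.04,0]
    - [-0.002,0.04,0]
    - [-0.002,0.04,0]
    - [-0.002,0.04,0]
  dr:
    - [0,0,0]
    - [0,0,0]
    - [0,0,0]
    - [0,0,0]
    - [0,0,0]
    - [0,0,0]
    - [0,0,0]
    - [0,0,0]
    - [0,0,0]
    - [0,0,0]
    - [0,0,0]
    - [0,0,0]

```text
t: 6.3
tcp_pos: [0.4135, 0.0789, 0.2339]
eef_rot: [0.056, 0.998, 0.0, 0.0]
force: [0.9, -0.6, 0.1]
opening: 0.005
gripper_force: 0.0
```

>>> carry_out:
  hand: [0.05,0.05,0.05,0.05,0.05,0.05,0.05]
  offset:
    - [0,0,0]
    - [0,0,0]
    - [0,0,0]
    - [0,0,0]
    - [0,0,0]
    - [0,0,0]
    - [0,0,0]
  dr:
    - [0,0,-7.2]
    - [0,0,-7.2]
    - [0,0,-7.2]
    - [0,0,-7.2]
    - [0,0,-7.2]
    - [0,0,-7.2]
    - [0,0,0]

```text
t: 7.0
tcp_pos: [0.4135, 0.0772, 0.2338]
eef_rot: [-0.317, 0.948, -0.0, -0.0]
force: [-0.5, 0.0, -0.7]
opening: 0.545
gripper_force: 0.0
```

```bash
python3 - <<'E'
from h import *
plan([(.5085,.218,.12),(.5085,.218,.037)],126.9)
E
```

```text
t 7.0 tcp [0.4135 0.0772 0.2338] F [-0.51  0.   -0.66] open 0.545 gf 0.0 q [ 0.04  0.21  1.82 -0.    1.1  -2.17]
turn deg [-0.   -0.    0.04]
(0.5085, 0.218, 0.12) total [-0.1605  0.0556  0.1138] 5 x [-0.0321  0.0111  0.0228]
(0.5085, 0.218, 0.037) total [0.    0.    0.083] 2 x [0.     0.     0.0415]
```

>>> carry_out:
  hand: [0.05,0.05,0.05,0.05,0.05,0.05,0.05]
  offset:
    - [-0.032,0.011,0.022]
    - [-0.032,0.011,0.023]
    - [-0.032,0.011,0.023]
    - [-0.032,0.011,0.023]
    - [-0.032,0.011,0.023]
    - [0,0,0]
    - [0,0,0]
  dr:
    - [0,0,0]
    - [0,0,0]
    - [0,0,0]
    - [0,0,0]
    - [0,0,0]
    - [0,0,0]
    - [0,0,0]

```text
t: 7.7
tcp_pos: [0.5082, 0.2173, 0.1191]
eef_rot: [-0.315, 0.949, -0.0, -0.001]
force: [-0.9, -0.4, 0.5]
opening: 0.551
gripper_force: 0.0
```

```bash
python3 - <<'E'
from h import *
plan([(.5085,.218,.12),(.5085,.218,.037)],126.9)
S=vision.grab_frame("side");T=vision.grab_frame("top")
f=lambda im,x0,y0,x1,y1: cv2.resize(im[y0:y1,x0:x1],(400,300),interpolation=cv2.INTER_CUBIC)
cv2.imwrite("pics/g1.png",np.hstack([f(S,220,200,340,290),f(T,195,205,315,295)]))
E
```

```text
t 7.7 tcp [0.5082 0.2173 0.1191] F [-0.94 -0.42  0.53] open 0.551 gf 0.0 q [ 0.3   0.54  1.66 -0.    0.95 -1.91]
turn deg [ 0.03 -0.09 -0.21]
(0.5085, 0.218, 0.12) total [-0.0007  0.0003 -0.0009] 1 x [-0.0007  0.0003 -0.0009]
(0.5085, 0.218, 0.037) total [0.    0.    0.083] 2 x [0.     0.     0.0415]
```

View pics/g1.png

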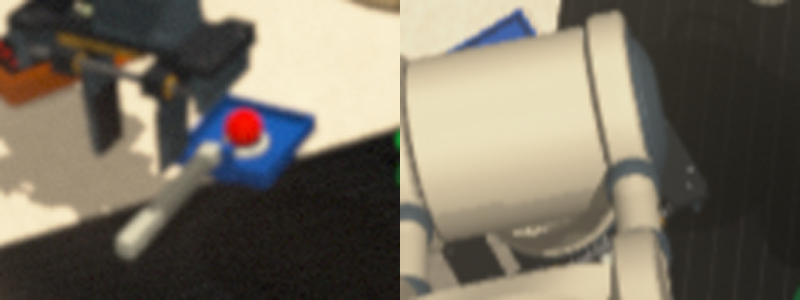

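The fingers straddle the handle line in the side view, with the ball at (293,238) still in its pocket. I descend and grip.

>>> carry_out:
  hand: [0.05,0.05,0.05,0.05,0.05]
  offset:
    - [0,0,0.03]
    - [0,0,0.03]
    - [0,0,0.015]
    - [0,0,0.007]
    - [0,0,0]
  dr:
    - [0,0,-0.2]
    - [0,0,0]
    - [0,0,0]
    - [0,0,0]
    - [0,0,0]

```text
t: 8.3
tcp_pos: [0.5083, 0.2165, 0.0381]
eef_rot: [-0.317, 0.949, -0.0, -0.0]
force: [-0.0, 0.5, 0.1]
opening: 0.55
gripper_force: 0.0
```

```bash
python3 - <<'E'
from h import *
plan([(.5085,.218,.037)],126.9)
S=vision.grab_frame("side")
for b in blobs(S,(0,130,90),(10,255,255),(270,225,320,260),4): print(b[:2])
cv2.imwrite("pics/g2.png",cv2.resize(S[200:290,220:340],(800,600),interpolation=cv2.INTER_CUBIC))
E
```

```text
t 8.3 tcp [0.5083 0.2165 0.0381] F [-0.04  0.49  0.14] open 0.55 gf 0.0 q [ 0.29  0.67  1.71 -0.    0.76 -1.92]
turn deg [ 0.   -0.02  0.03]
(0.5085, 0.218, 0.037) total [-0.001   0.0011  0.0011] 1 x [-0.001   0.0011  0.0011]
```

View pics/g2.png

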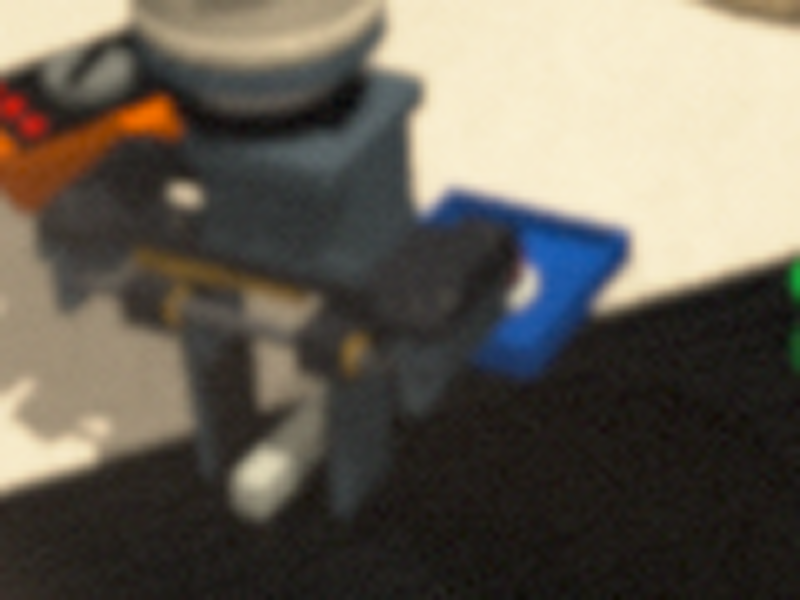

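The handle end at (258,272) in full-image pixels lies between the two fingers. I close the gripper and check before lifting.

>>> carry_out:
  hand: [0.03,0.02,0.01,0.005,0.005,0.005]
  offset:
    - [0,0.001,0.001]
    - [0,0,0]
    - [0,0,0]
    - [0,0,0]
    - [0,0,0]
    - [0,0,0]
  dr:
    - [0,0,0]
    - [0,0,0]
    - [0,0,0]
    - [0,0,0]
    - [0,0,0]
    - [0,0,0]
  newtons: 45

```text
t: 8.95
tcp_pos: [0.508, 0.2179, 0.0371]
eef_rot: [-0.317, 0.948, -0.0, 0.0]
force: [-1.0, -0.1, 4.2]
opening: 0.15
gripper_force: 45.0
```

>>> carry_out:
  hand: [0.005,0.005,0.005,0.005,0.005,0.005,0.005,0.005,0.005,0.005,0.005,0.005]
  offset:
    - [0,0,-0.003]
    - [0,0,-0.006]
    - [0,0,-0.01]
    - [0,0,-0.015]
    - [0,0,-0.02]
    - [0,0,-0.02]
    - [0,0,-0.02]
    - [0,0,-0.015]
    - [0,0,-0.01]
    - [0,0,-0.006]
    - [0,0,0]
    - [0,0,0]
  dr:
    - [0,0,0]
    - [0,0,0]
    - [0,0,0]
    - [0,0,0]
    - [0,0,0]
    - [0,0,0]
    - [0,0,0]
    - [0,0,0]
    - [0,0,0]
    - [0,0,0]
    - [0,0,0]
    - [0,0,0]

```text
t: 10.15
tcp_pos: [0.5076, 0.2178, 0.1615]
eef_rot: [-0.317, 0.948, 0.0, -0.0]
force: [0.5, -0.4, -1.7]
opening: 0.15
gripper_force: 45.0
```

```bash
python3 - <<'E'
from h import *
plan([])
s=status.sense();z=s["tcp_pos"][2]-.037;print("rise",z)
S=vision.grab_frame("side");T=vision.grab_frame("top")
for X in ((.636,.315,.02+z),(.6,.284,.02+z)): print("exp",proj("side",X),proj("top",X))
for n,im in (("side",S),("top",T)):
    u,v=proj(n,(.636,.315,.02+z)).astype(int)
    for b in blobs(im,(0,130,90),(10,255,255),(u-30,v-30,u+30,v+30),8): print(n,b[:3])
    cv2.imwrite(f"pics/l_{n}.png",im)
c=lambda im,p: cv2.resize(im[p[1]-45:p[1]+45,p[0]-60:p[0]+60],(400,300),interpolation=cv2.INTER_CUBIC)
X=(.58,.27,.02+z);cv2.imwrite("pics/l.png",np.hstack([c(S,proj("side",X).astype(int)),c(T,proj("top",X).astype(int))]))
E
```

```text
t 10.15 tcp [0.5076 0.2178 0.1615] F [ 0.53 -0.36 -1.71] open 0.15 gf 44.97 q [ 0.3   0.48  1.62 -0.    1.04 -1.92]
rise 0.12449968346717799
exp [289.81270352 199.74806305] [217.15041969 217.57007689]
exp [282.47494552 208.00929309] [227.62965597 232.77449955]
side (np.int32(137), array([285.46715328, 173.39416058]), array([278, 169,  16,  11]))
side (np.int32(17), array([294.58823529, 201.05882353]), array([293, 198,   4,   7]))
```

View pics/l.png

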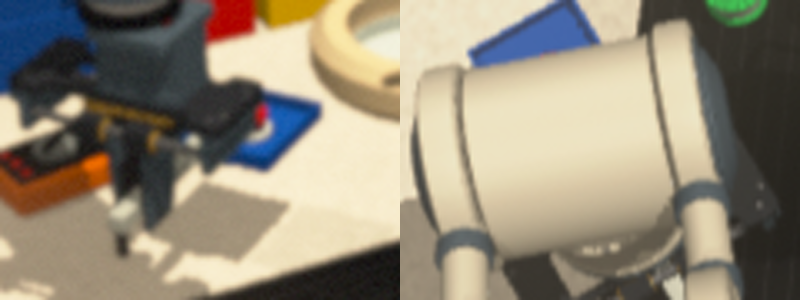

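The lifted tray shows level in both views, with the ball edge at (295,201) in the side view where it should be, and the dish clear of the bench. I turn and raise it gently.

>>> carry_out:
  hand: [0.005,0.005,0.005,0.005,0.005,0.005,0.005,0.005,0.005,0.005,0.005,0.005]
  offset:
    - [0,0,-0.003]
    - [0,0,-0.005]
    - [0,0,-0.007]
    - [0,0,-0.009]
    - [0,0,-0.01]
    - [0,0,-0.01]
    - [0,0,-0.01]
    - [0,0,-0.008]
    - [0,0,-0.006]
    - [0,0,-0.004]
    - [0,0,-0.003]
    - [0,0,0]
  dr:
    - [0,0,1]
    - [0,0,2]
    - [0,0,4]
    - [0,0,5]
    - [0,0,6]
    - [0,0,6]
    - [0,0,6]
    - [0,0,6]
    - [0,0,5]
    - [0,0,3]
    - [0,0,2]
    - [0,0,0.9]

```text
t: 11.45
tcp_pos: [0.508, 0.2179, 0.2371]
eef_rot: [0.087, 0.996, 0.0, 0.0]
force: [-0.0, 0.5, -1.0]
opening: 0.149
gripper_force: 45.0
```

```bash
python3 - <<'E'
from h import *
plan([(.4614,.0018,.237)],80)
E
```

```text
t 11.45 tcp [0.508  0.2179 0.2371] F [-0.02  0.52 -1.01] open 0.149 gf 44.97 q [ 0.3   0.39  1.53  0.    1.22 -1.1 ]
turn deg [0.01 0.01 0.  ]
(0.4614, 0.0018, 0.237) total [ 8.300e-03 -2.209e-01  1.000e-04] 5 x [ 0.0017 -0.0442  0.    ]
```

>>> carry_out:
  hand: [0.005,0.005,0.005,0.005,0.005,0.005,0.005,0.005,0.005,0.005,0.005,0.005]
  offset:
    - [0,-0.005,0]
    - [0,-0.012,0]
    - [0.001,-0.02,0]
    - [0.001,-0.026,0]
    - [0.001,-0.03,0]
    - [0.001,-0.03,0]
    - [0.001,-0.03,0]
    - [0.001,-0.026,0]
    - [0.001,-0.02,0]
    - [0.001,-0.012,0]
    - [0,-0.006,0]
    - [0,-0.004,0]
  dr:
    - [0,0,0]
    - [0,0,0]
    - [0,0,0]
    - [0,0,0]
    - [0,0,0]
    - [0,0,0]
    - [0,0,0]
    - [0,0,0]
    - [0,0,0]
    - [0,0,0]
    - [0,0,0]
    - [0,0,0]

```text
t: 12.65
tcp_pos: [0.4619, 0.0012, 0.2369]
eef_rot: [0.086, 0.996, 0.0, -0.0]
force: [-0.6, 0.3, -0.5]
opening: 0.158
gripper_force: 45.0
```

>>> carry_out:
  hand: [0.005,0.005,0.005,0.005]
  offset:
    - [0,0,0]
    - [0,0,0]
    - [0,0,0]
    - [0,0,0]
  dr:
    - [0,0,0]
    - [0,0,0]
    - [0,0,0]
    - [0,0,0]

```text
t: 13.05
tcp_pos: [0.4621, 0.0019, 0.2369]
eef_rot: [0.086, 0.996, 0.0, -0.0]
force: [-0.3, -0.6, -1.1]
opening: 0.147
gripper_force: 45.0
```

```bash
python3 - <<'E'
from h import *
plan([(.4614,.0018,.237)],80)
S=vision.grab_frame("side");T=vision.grab_frame("top")
X=(.619,-.026,.22)
got={}
for n,im in (("side",S),("top",T)):
    p=proj(n,X);u,v=p.astype(int);print("exp",n,p)
    for b in blobs(im,(0,110,70),(10,255,255),(u-40,v-35,u+40,v+35),8): print(n,b[:3])
c=lambda im,p: cv2.resize(im[p[1]-45:p[1]+45,p[0]-60:p[0]+60],(400,300),interpolation=cv2.INTER_CUBIC)
cv2.imwrite("pics/f.png",np.hstack([c(S,proj("side",X).astype(int)),c(T,proj("top",X).astype(int))]))
E
```

```text
t 13.05 tcp [0.4621 0.0019 0.2369] F [-0.28 -0.59 -1.11] open 0.147 gf 44.97 q [-0.13  0.27  1.73  0.    1.14 -1.52]
turn deg [ 0.   -0.    0.15]
(0.4614, 0.0018, 0.237) total [ 0.0006 -0.0002 -0.0001] 1 x [ 0.0006 -0.0002 -0.0001]
exp side [345.05973947 239.52467915]
side (np.int32(167), array([347.53892216, 240.93413174]), array([341, 234,  14,  15]))
exp top [356.5313984  229.13276575]
```

View pics/f.png

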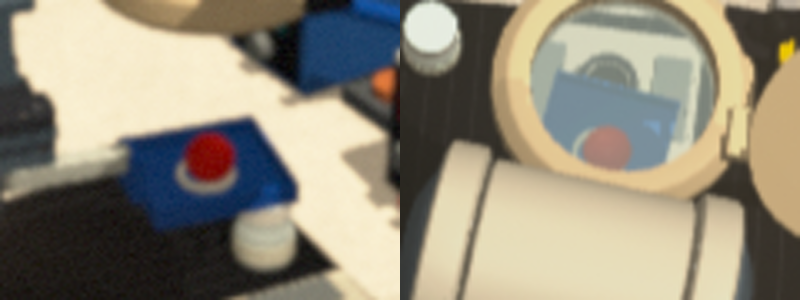

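The side view has the ball at (347.5,240.9) in its ring, with the tray level. The top view shows the ball through the lens at about (357.5,228.1). I now check the centring.

```bash
python3 - <<'E'
from h import *
T0=cv2.imread("pics/top0.png"); x0,y0=318,168
hsv=cv2.cvtColor(T0,cv2.COLOR_BGR2HSV)[y0:250,x0:398]
m=cv2.inRange(hsv,(12,55,100),(32,200,255))
cs,h=cv2.findContours(m,cv2.RETR_CCOMP,cv2.CHAIN_APPROX_NONE)
for c in cs:
    if len(c)>100:
        e=cv2.fitEllipse(cv2.convexHull(c)); ctr=np.array(e[0])+[x0,y0]; print("ell",len(c),ctr,e[1],onplane("top",ctr,.375)[:2].round(4))
T=vision.grab_frame("top");S=vision.grab_frame("side")
hs=cv2.cvtColor(T,cv2.COLOR_BGR2HSV)[212:240,335:380]
q=((hs[...,0]<12)|(hs[...,0]>168))&(hs[...,1]>60); ys,xs=np.where(cv2.morphologyEx(q.astype(np.uint8),cv2.MORPH_OPEN,np.ones((3,3)))>0)
print("top ball",len(xs),xs.min()+335,xs.max()+335,ys.min()+212,ys.max()+212,xs.mean()+335,ys.mean()+212)
pt=(xs.mean()+335,ys.mean()+212)
print(tri((347.5,240.9),pt),onplane("top",pt,.22),onplane("side",(347.5,240.9),.22))
print("side bias", np.array((292.6,238))-proj("side",(.636,.315,.02)), "side ring exp centre",proj("side",(.621,-.027,.373)))
E
```

```text
ell 233 [363.25961304 209.45811081] (78.23094940185547, 81.79280853271484) [ 0.6199 -0.0277]
ell 153 [362.29635239 209.44736862] (52.31586456298828, 57.3515739440918) [ 0.6198 -0.0258]
top ball 126 352 364 223 234 357.76190476190476 228.21428571428572
(array([ 0.62294629, -0.02905609,  0.21662158]), np.float64(0.001199776077136784)) [ 0.62145164 -0.02865888  0.22      ] [ 0.62111868 -0.03337523  0.22      ]
side bias [1.0224443  0.71663839] side ring exp centre [346.94874824 178.99860659]
```

>>> carry_out:
  hand: [0.005,0.005,0.005,0.005,0.005,0.005,0.005,0.005,0.005,0.005,0.005,0.005]
  offset:
    - [0.001,0.001,0]
    - [0.0005,0.0005,0]
    - [0,0,0]
    - [0,0,0]
    - [0,0,0]
    - [0,0,0]
    - [0,0,0]
    - [0,0,0]
    - [0,0,0]
    - [0,0,0]
    - [0,0,0]
    - [0,0,0]
  dr:
    - [0,0,0]
    - [0,0,0]
    - [0,0,0]
    - [0,0,0]
    - [0,0,0]
    - [0,0,0]
    - [0,0,0]
    - [0,0,0]
    - [0,0,0]
    - [0,0,0]
    - [0,0,0]
    - [0,0,0]

```text
t: 14.45
tcp_pos: [0.4608, 0.0032, 0.2369]
eef_rot: [0.086, 0.996, -0.0, -0.0]
force: [-0.2, 1.0, -1.1]
opening: 0.152
gripper_force: 45.0
```

```bash
python3 - <<'E'
from h import *
from cell import job_done
plan([])
S=vision.grab_frame("side")
for b in blobs(S,(0,130,90),(10,255,255),(320,215,380,265),20): print("ball",b[0],b[1])
for b in blobs(S,(0,130,90),(10,255,255),(360,385,430,450),20): print("tip",b[0],b[1])
print(job_done())
E
```

```text
t 14.45 tcp [0.4608 0.0032 0.2369] F [-0.19  0.99 -1.07] open 0.152 gf 44.97 q [-0.12  0.27  1.74 -0.    1.14 -1.52]
ball 159 [346.72327044 240.65408805]
tip 84 [390.29761905 399.64285714]
the job is handed in; nothing more can be done
None
```

The job is handed in at about 14.5 s: the lamp was switched on first, and the gripper alone now holds the tray still and level, with the ball in its pocket about 14 cm below the lens and centred to within about 2 mm by my camera measurements.

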